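Close the test fixture with its hook-in cover plate

ROBOT

A 6-joint arm with a two-finger parallel gripper is mounted at the origin on a cart in front of the work surface, level with it; the furniture and walls round the work are solid. World frame = base frame: x ahead of the robot, y to its left, z up, the work surface at z = 0. Lengths are in mm, angles in rad, forces in N, time in s.
With the tool pointing down it reaches from about 275 to 975 mm from the base axis. Payload 8.4 kg.
Tool frame: the origin (TCP) lies on the centre line of the jaws, within the pads' length; the fingertips stand env.tip_extent ahead of it and the grasp point (between the pads) lies 8 mm behind it (env.tip_extent is the distance from the TCP to the fingertips, in mm); z points along the fingers, y is the line along which they close (so a half turn about z gives the same grasp; the last joint's range is limited). The gripper opens to 92 mm and grips with 3 to 60 N. Pads are 20 mm wide; open, the fingers measure 128 mm over their backs; the gripper's body (75 mm by 189 mm) begins 69 mm behind the grasp point.
Start: joints at [1.343, 0.353, 1.633, -0, 1.155, -0.002], TCP at [139.927, 609.137, 225.583] pointing down, gripper open.
Joint ranges: [-2.63, 2.63], [-0.92, 2.1], [0.06, 2.66], [-1.3, 4.44], [0, 2.69], [-3.02, 3.02]. Speed limits (rad/s): [2.22, 2.22, 2.79, 3.14, 3.14, 3.14].

INTERFACE

Orientations are given as a unit quaternion [w, x, y, z].
In Python, from cell import env gives the robot as it stands. The module is installed in compiled form; this text tells all that it offers.
- The arm moves only by the tool carry_out, never from a script. Its argument "plan" is a list of rows, each a list of 3 entries, a list of its own where there are three numbers: the shift along the tool's x, y, z in m, then the turn, a rotation vector about the tool's x, y, z in rad, then the opening, from 0 (shut) to 1 (fully open). A call has 1 to 20 rows; each row shifts and turns the commanded pose from where the row before left it, along the tool's axes as they then stand; what a row does not reach is not made up. A row lasts 1/12 s, in which the tool goes at most 41.7 mm and 7.16 degrees, less where a joint would pass 70% of its speed; a pose out of reach is approached as far as the arm can. A call is refused whole if a number of a shift passes 0.0417 or a number of a turn 0.125, either way. A call with a gripper value outside its range is refused whole. The fingers move at their own pace and stop on an object; the grip force is fixed at half the most. Time passes only in rows, so rows that do not move let the fingers close. It gives the time, the measured TCP pose, the force, the opening and the grip force at its end, in the units of the state.
- env.get_state(): the state, without advancing time (a new reading comes with each control period).
- env.camera(name): name is "scene" or "top" or "wrist"; returns a dict with "frame" (400x640x3 uint8, red, green, blue), "K" (3x3 intrinsics, pixels), "dist_coeffs" ([k1, k2, p1, p2, k3] as OpenCV has them; the pictures are not rectified), "extrinsics" (4x4, takes a point from camera to world coordinates); the wrist camera has in their place "mount" (4x4, takes a point from camera to tool coordinates, whose origin is the TCP and whose axes are the flange's). Camera axes: x right, y up, looking along -z (the intrinsics and any distortion apply to the point x, -y, -z); pixel columns grow to the right and rows downward; lengths in mm; the calibration is good to about 2 mm. A picture is of the moment at which its call begins: read the wrist's pose just before it. There is no depth.
- env.sign_off(): hands the job in; it is judged then, once.
The state is a dict: "time": time; "q": joint angles; "qd": joint speeds; "effort": joint torques, N m; "tool_pos": TCP position; "eef_rot": TCP orientation; "contact_force": force on the tool from outside, world axes, zero at the start; "moment": the same for the moment, N m; "opening": finger opening in mm; "grasp_force": force on a finger pad.
Only numpy, scipy, OpenCV 4.12 (cv2) and the standard library are available. Lean on these libraries where they do the work, as an engineer would, in place of code of your own. Each camera call takes 0.05 s, during which the arm holds its last target. There are 200 camera calls.

TASK

Clear the carton out of the aluminium fixture bed and stand it upright in the middle of the blue mat. Then fit the heavy steel cover plate to the bed: held tilted, rest its plain edge on the bed floor and tuck it under the hook rail (orange stripe away from the rail), then pivot the plate gently down about that edge, without letting it drop, until it lies flat in the bed. Leave the other things on the bench where they are.

Things in the scene. Friction and masses are not known exactly. Their poses are not given: they have to be found in the camera images.
- bed: Fixed bed 150 (x) x 128 (y) mm, origin centre of underside. Pocket 126 x 108, centred, floor at z 12. At its -x end (always roughly facing the robot) a dark hook rail over the full width, top at z 34: its roof overhangs the pocket 10, gap floor to roof 16. End stop (+x) and side guides rise 9 above the floor. The plate goes in only tilted: at 0.2 to 0.45 rad it passes roof and end stop.
- bed_heel (a point): The inner corner at the foot of the hook rail: on the pocket floor, against the rail's wall, middle of the width; axes as the bed's (x points from the rail into the pocket, z up).
- cover: Loose steel plate 120 (x) x 100 (y) x 8 mm, 0.5 to 0.85 kg, lying flat, handle up; origin centre of underside. Black bar handle over the middle: 70 long along y, 14 thick (x), 14 high, underside 22 and top 36 above the plate's top face, on two posts near its ends. Orange stripe along the +x edge; the plain -x edge goes under the hook rail.
- cover_toe (a point): Middle of the plate's plain edge, on the underside (60 mm from the plate's origin along its -x).
- cover_handle (a point): Centre of the handle bar, 37 mm above the plate's underside; axes as the plate's.
- carton: Closed white carton (green band on one side), 60 mm along its x, 75 mm along its y, 50 mm high, about 0.14 kg; origin at the centre of its underside. It starts upright on the floor of the bed.
- mat: Blue mat fixed on the bench, 110 mm along its x, 130 mm along its y, 3 mm thick; origin at the centre of its underside. It lies at one side of the bed, the cover plate at the other.
- reel: Bystander, loose, must stay where it is: white reel standing on its flat face, 52 mm across, 40 mm high; origin at the centre of its underside.
- jar: Bystander, loose, must stay where it is: black closed jar, 48 mm across, 70 mm high; origin at the centre of its underside.
- blue_pliers: Bystander, loose, must stay where it is: pliers with blue grips lying flat, 129 mm along x, 50 mm along y, 12 mm high; origin at the centre of its underside.
- strap_box: Bystander, loose, must stay where it is: small light-blue housing, 41 x 74 mm, 27 mm high; origin at the centre of its underside.
- tape: Bystander, loose, must stay where it is: roll of yellow tape lying flat, 60 mm across, 12 mm high; origin at the centre of its underside.
- red_cutters: Bystander, loose, must stay where it is: cutters with red grips lying flat, 129 mm along x, 50 mm along y, 12 mm high; origin at the centre of its underside.
- tray: Bystander, loose, must stay where it is: black parts tray, 93 x 128 mm, 22 mm high; origin at the centre of its underside.
- brush: Bystander, loose, easily toppled, must stay where it is: slim green and white brush standing upright on its round foot, 36 mm across, 156 mm high; it stands between the bed and the place at the right; origin at the centre of its underside.

How it is judged (in metres and radians):
On the way, in this order (a step that is already met when the one before it is completed fails the run):
1. the carton stands upright and released on the mat (horizontal distance between carton and mat below 0.03 m and height (world z) of carton below 0.008 m and angle between carton's own z axis and vertical below 0.1 rad and contact force between the fingers and carton below 0.1 N), for 0.2 s.
2. the plate, still tilted by at least 0.1 rad, rests its plain edge on the bed floor under the hook rail (angle between cover's own z axis and vertical above 0.1 rad and x of cover_toe in the frame of bed_heel between -0.005 and 0.008 m and y of cover_toe in the frame of bed_heel between -0.008 and 0.008 m and z of cover_toe in the frame of bed_heel between -0.004 and 0.005 m), for 0.15 s.
At the end, for the whole second after the job is handed in: The cover lies flat in the bed (tilt < 0.03 rad, plain edge within 3 mm of the floor, < 9 mm from the rail's wall, within 8 mm of the middle, within 0.1 rad of the bed's direction); the carton stands upright (tilt < 0.1 rad) within 30 mm of the mat's middle; both at rest (angle between cover's own z axis and vertical below 0.03 rad and x of cover_toe in the frame of bed_heel between -0.004 and 0.009 m and y of cover_toe in the frame of bed_heel between -0.008 and 0.008 m and z of cover_toe in the frame of bed_heel between -0.003 and 0.003 m and angle between the x axis of cover and the x axis of bed, either way round below 0.1 rad and linear speed of each of cover, carton below 0.01 m/s and horizontal distance between carton and mat below 0.03 m and height (world z) of carton below 0.008 m and angle between carton's own z axis and vertical below 0.1 rad); the robot touches nothing.
It fails at once if the plate drops or slams into the bed (turning faster than 3 rad/s with its plain edge within 30 mm of the hook rail's foot) (distance between cover_toe and bed_heel below 0.03 m and angular speed of cover above 3 rad/s).
It fails at once if the plate is pressed into the bed with more than 150 N (contact force between cover and bed above 150 N).
It fails at once if a bystander is shoved more than 30 mm, or the brush is toppled (distance of any of reel, jar, blue_pliers, strap_box, tape, red_cutters, tray, brush from where it was at the start of the episode above 0.03 m or angle between brush's own z axis and vertical above 0.5 rad).
It also fails if it takes over 64 s, if anything falls off the work surface, if the arm or the gripper's body presses on something with over 40 N, if the wrist force passes 120 N, or if a joint passes its speed limit or range.

## Working session

There is one attempt and no reset: what is moved stays moved. The work goes in short steps, Python scripts to look and compute and a tool call to move; the robot and the scene stay as the last step left them, time stands still between calls to the robot, and variables do not carry over. Pictures are saved under pics/ and viewed, at most 13 in all, crops included, and the job is handed in when it is done.

Besides the shell and the picture viewer there is one more tool, called after "Emit:" by a JSON object that holds its "fn" and its "kwargs", one argument or row to a line. carry_out: Moves the arm, as the interface text tells. Its arguments: {"type":"object","properties":{"plan":{"type":"array","items":{"type":"array"}}},"required":["plan"]}

```bash
mkdir -p pics; ls
python3 - <<'E'
from cell import env
import cv2
print(env.get_state(), env.tip_extent)
for n in("top","scene"):
    c=env.camera(n); cv2.imwrite(f"pics/{n}0.png",c["frame"][:,:,::-1]); print(n,c["K"].tolist(),c["dist_coeffs"],c["extrinsics"].round(3).tolist())
print(env.camera("wrist")["mount"])
E
```

```text
pics
{'time': 0.0, 'q': array([ 1.34258612e+00,  3.53652982e-01,  1.63411526e+00, -3.06946700e-05,
        1.15521129e+00, -2.38986320e-03]), 'qd': array([ 5.95234928e-06, -1.73796512e-05,  1.49398280e-03,  1.21359517e-03,
        9.09414637e-04,  6.22399080e-04]), 'effort': array([ 3.53508403e-03, -5.93852949e+01, -3.34216297e+01,  6.99449354e-02,
        2.35995278e-02, -1.40802713e-04]), 'tool_pos': array([139.8366594 , 608.66628389, 224.86874993]), 'eef_rot': array([-6.58330308e-05,  1.12664222e-01,  9.93632876e-01, -6.90449612e-04]), 'contact_force': array([-0.8184015, -0.1213225, -0.3374198]), 'moment': array([-0.00807998,  0.03965295,  0.00319259]), 'grasp_force': 0.0, 'opening': 91.94996599043063} 11.0
top [[377.025314482978, 0.0, 320.12720775815154], [0.0, 377.025314482978, 206.1315133570608], [0.0, 0.0, 1.0]] [-0.03482924  0.          0.          0.          0.        ] [[-0.211, 0.956, -0.203, 338.165], [-0.978, -0.205, 0.048, 71.476], [0.004, 0.208, 0.978, 1094.159], [0.0, 0.0, 0.0, 1.0]]
scene [[384.12964729777525, 0.0, 321.2735067286205], [0.0, 384.12964729777525, 206.6792446272259], [0.0, 0.0, 1.0]] [-0.03527375  0.          0.          0.          0.        ] [[0.524, 0.401, -0.751, -442.803], [-0.851, 0.272, -0.448, -552.24], [0.025, 0.875, 0.484, 678.558], [0.0, 0.0, 0.0, 1.0]]
[[ 7.77724961e-05  9.70142142e-01  2.42537044e-01  6.72908875e+01]
 [ 9.99999827e-01  6.58328663e-05 -5.83992114e-04 -5.57911434e-01]
 [-5.82522269e-04  2.42537047e-01 -9.70141970e-01 -1.59847571e+02]
 [ 0.00000000e+00  0.00000000e+00  0.00000000e+00  1.00000000e+00]]
```

View pics/top0.png

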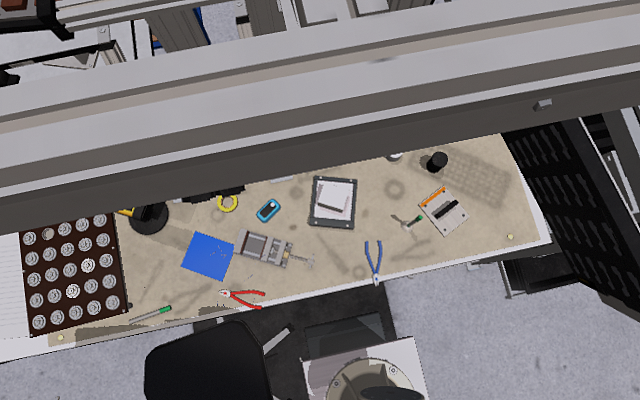

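View pics/scene0.png

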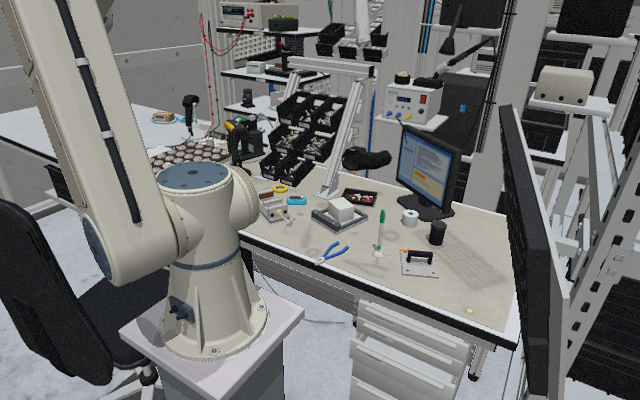

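The top view shows the mat at (207,257), bed with carton at (332,203), plate at (443,210) with its orange stripe up-left at (433,196), brush at (410,222), blue pliers at (374,262). The scene view confirms this layout, and a vise stands between mat and bed.

```bash
cat > h.py <<'E'
import numpy as np, cv2
from scipy.spatial.transform import Rotation as R
from cell import env
F=np.diag([1,-1,-1.])
def pose():
    s=env.get_state(); w,x,y,z=s["eef_rot"]; T=np.eye(4)
    T[:3,:3]=R.from_quat([x,y,z,w]).as_matrix(); T[:3,3]=s["tool_pos"]; return T
def cam(n):
    T=pose(); c=env.camera(n)
    c["E"]=T@c["mount"] if n=="wrist" else c["extrinsics"]
    return c
def proj(c,P):
    E=np.asarray(c["E"]); Q=(np.atleast_2d(P)-E[:3,3])@E[:3,:3]@F
    return cv2.projectPoints(Q,np.zeros(3),np.zeros(3),c["K"],c["dist_coeffs"])[0][:,0]
def w(c,uv,z):
    E=np.asarray(c["E"]); p=cv2.undistortPoints(np.float64(np.atleast_2d(uv))[:,None],c["K"],c["dist_coeffs"])[:,0]
    d=np.c_[p,np.ones(len(p))]@F@E[:3,:3].T
    z=np.broadcast_to(z,len(p)); return E[:3,3]+d*((z-E[2,3])/d[:,2])[:,None]
E
python3 - <<'E'
from h import *
c=cam("top")
print(w(c,[(207,257),(190,232),(234,243),(181,267),(224,281)],3).round())
print("bed",w(c,[(332,203),(316,177),(357,179),(310,225),(354,229)],25).round())
print("cover",w(c,[(443,210),(418,202),(443,187),(469,219),(444,235)],5).round())
print("brush",w(c,[(400,221),(420,220)],0).round(), w(c,[(374,241)],10).round())
cv2.imwrite("pics/c1.png",cv2.resize(c["frame"][140:300,170:480,::-1],None,fx=2.5,fy=2.5,interpolation=2))
E
```

```text
[[486. 369.   3.]
 [568. 407.   3.]
 [510. 286.   3.]
 [473. 447.   3.]
 [408. 332.   3.]]
bed [[ 561.  -16.   25.]
 [ 648.   13.   25.]
 [ 617. -104.   25.]
 [ 512.   60.   25.]
 [ 474.  -61.   25.]]
cover [[ 476. -335.    5.]
 [ 515. -268.    5.]
 [ 544. -354.    5.]
 [ 433. -403.    5.]
 [ 403. -317.    5.]]
brush [[ 471. -203.    0.]
 [ 462. -261.    0.]] [[ 429. -112.   10.]]
```

View pics/c1.png

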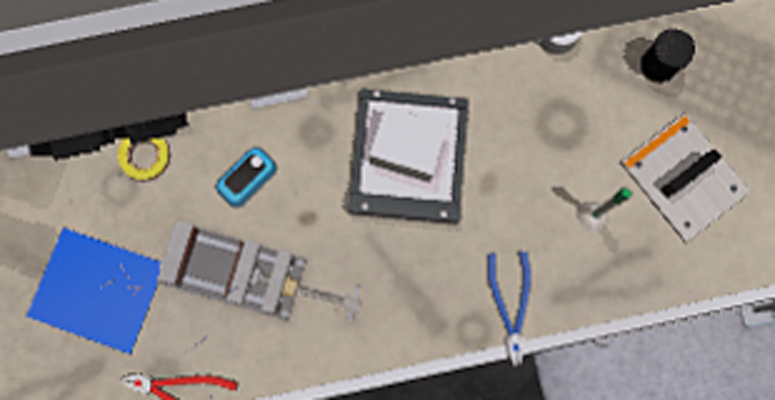

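The crop shows the mat at lower left with the vise next to it, the carton skewed in the bed, the plate at right with the stripe on its far-left edge, and the brush just left of the plate. I'm moving over the mat for a wrist view.

Emit:
{"fn": "carry_out", "kwargs": {
  "plan": [
    [[-0.027,-0.0115,-0.003],[0,0,0],1],
    [[-0.027,-0.0115,-0.003],[0,0,0],1],
    [[-0.027,-0.0115,-0.003],[0,0,0],1],
    [[-0.027,-0.0115,-0.003],[0,0,0],1],
    [[-0.027,-0.0115,-0.003],[0,0,0],1],
    [[-0.027,-0.0115,-0.003],[0,0,0],1],
    [[-0.027,-0.0115,-0.003],[0,0,0],1],
    [[-0.027,-0.0115,-0.003],[0,0,0],1],
    [[-0.027,-0.0115,-0.003],[0,0,0],1],
    [[-0.027,-0.0115,-0.003],[0,0,0],1],
    [[-0.027,-0.0115,-0.003],[0,0,0],1],
    [[-0.027,-0.0115,-0.003],[0,0,0],1],
    [[-0.027,-0.0115,-0.003],[0,0,0],1],
    [[-0.027,-0.0115,-0.003],[0,0,0],1],
    [[0,0,0],[0,0,0],1]
  ]
}}

```text
time: 1.45
tool_pos: [475.9, 365.0, 268.0]
eef_rot: [0.001, 0.114, 0.993, -0.0]
contact_force: [-0.1, -0.3, -0.3]
opening: 92.0
grasp_force: 0.0
```

Run:
```python
from h import *
c=cam("wrist"); print(pose().round(3).tolist(),c["K"][0][0]); cv2.imwrite("pics/w_mat.png",c["frame"][:,:,::-1])
hsv=cv2.cvtColor(c["frame"],cv2.COLOR_RGB2HSV)
m=cv2.inRange(hsv,(100,150,80),(130,255,255))
n,l,st,ce=cv2.connectedComponentsWithStats(m)
i=1+st[1:,4].argmax(); print(st[i]); cn=cv2.findContours((l==i).astype('u1'),0,1)[0][0]
r=cv2.minAreaRect(cn); print(r); b=cv2.boxPoints(r); P=w(c,b,3); print(P.round(1),P.mean(0),np.linalg.norm(P-np.roll(P,1,0),axis=1))
```

```text
[[-0.974, 0.227, 0.001, 474.082], [0.227, 0.974, -0.0, 366.174], [-0.001, 0.0, -1.0, 267.65], [0.0, 0.0, 0.0, 1.0]] 346.20537579205933
[ 259  124  125  112 8826]
((319.6500244140625, 180.5500030517578), (105.30384063720703, 86.64640808105469), 18.434947967529297)
[[501.5 278.9   3. ]
 [410.5 338.2   3. ]
 [477.  447.7   3. ]
 [574.1 393.5   3. ]] [490.7812788  364.55254618   3.        ] [135.74538351 108.5491099  128.08710414 111.25548664]
```

Emit:
{"fn": "carry_out", "kwargs": {
  "plan": [
    [[-0.011,-0.0254,0],[0,0,0],1],
    [[-0.011,-0.0254,0],[0,0,0],1],
    [[-0.011,-0.0254,0],[0,0,0],1],
    [[-0.011,-0.0254,0],[0,0,0],1],
    [[-0.011,-0.0254,0],[0,0,0],1],
    [[-0.011,-0.0254,0],[0,0,0],1],
    [[-0.011,-0.0254,0],[0,0,0],1],
    [[-0.011,-0.0254,0],[0,0,0],1],
    [[-0.011,-0.0254,0],[0,0,0],1],
    [[-0.011,-0.0254,0],[0,0,0],1],
    [[-0.011,-0.0254,0],[0,0,0],1],
    [[-0.011,-0.0254,0],[0,0,0],1],
    [[-0.011,-0.0254,0],[0,0,0],1],
    [[-0.011,-0.0254,0],[0,0,0],1],
    [[0,0,0],[0,0,0],1],
    [[0,0,0],[0,0,0],1]
  ]
}}

```text
time: 2.83
tool_pos: [542.5, -13.5, 267.3]
eef_rot: [-0.0, 0.114, 0.994, 0.0]
contact_force: [-0.1, -0.5, -0.3]
opening: 91.8
grasp_force: 0.0
```

Run:
```python
from h import *
import pickle
c=cam("wrist"); pickle.dump(c,open("bed.pkl","wb")); print(pose().round(3).tolist()); cv2.imwrite("pics/w_bed.png",cv2.resize(c["frame"][50:350,120:520,::-1],None,fx=2,fy=2,interpolation=2))
```

```text
[[-0.974, 0.225, -0.001, 542.367], [0.225, 0.974, 0.001, -12.74], [0.001, 0.001, -1.0, 267.331], [0.0, 0.0, 0.0, 1.0]]
```

View pics/w_bed.png

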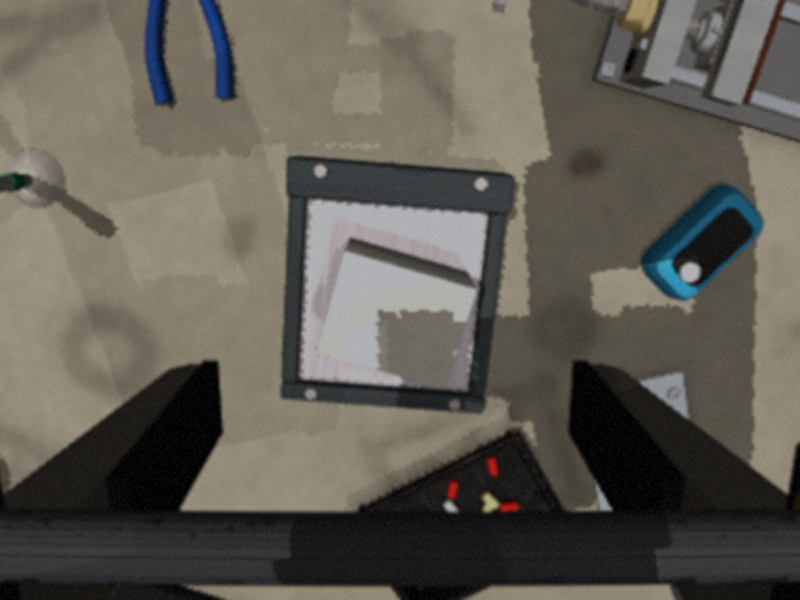

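The wrist view shows the bed with its rail at the top, corners (289,157) and (514,176). The end stop's corners are (283,397) and (484,411), and the carton's near top edge runs from (347,249) to (476,287). The pliers and brush are clear of the bed.

Run:
```python
from h import *
import pickle
c=pickle.load(open("bed.pkl","rb"))
f=lambda L,z:w(c,np.array(L)/2+[120,50],z)
from scipy.optimize import least_squares
obs=np.array([(289,157),(514,176),(283,397),(484,411)])/2.+[120,50]
L=np.array([[-75,64,34],[-75,-64,34],[75,64,21],[75,-64,21.]])
L=L[[1,0,3,2]]
def tr(p): a=p[2]; return np.c_[p[0]+L[:,0]*np.cos(a)-L[:,1]*np.sin(a),p[1]+L[:,0]*np.sin(a)+L[:,1]*np.cos(a),L[:,2]+p[3]]
r=least_squares(lambda p:(proj(c,tr(p))-obs).ravel(),[560,-15,-.3,0]); print(r.x,r.fun.round(1))
r=least_squares(lambda p:(proj(c,tr(np.r_[p,0]))-obs).ravel(),[560,-15,-.3]); print(r.x,r.fun.round(1))
P=f([(347,249),(476,287),(320,352)],62);print("carton top",P.round(1),np.linalg.norm(P[1]-P[0]),np.linalg.norm(P[2]-P[0]))
P=f([(350,238),(473,272)],12);print("bot",P.round(1),np.linalg.norm(P[1]-P[0]))
g=np.float32(cv2.cvtColor(c["frame"],6))
cv2.imwrite("pics/w_bed4.png",cv2.resize(c["frame"][120:265,250:390,::-1],None,fx=4,fy=4,interpolation=2))
```

```text
[ 5.68754521e+02 -2.13006842e+01 -3.03547129e-01 -5.48845121e+00] [ 0.2  0.3  0.1 -0.5 -0.   0.  -0.3  0.1]
[ 5.67750009e+02 -2.10596624e+01 -3.03533593e-01] [-0.6 -0.4  1.  -1.1 -0.7  0.9  0.2  1.1]
carton top [[531.2 -37.3  62. ]
 [567.1  25.7  62. ]
 [583.8 -65.8  62. ]] 72.47180121160162 59.8155532634644
bot [[532.5 -39.1  12. ]
 [569.8  29.1  12. ]] 77.78309951995774
```

View pics/w_bed4.png

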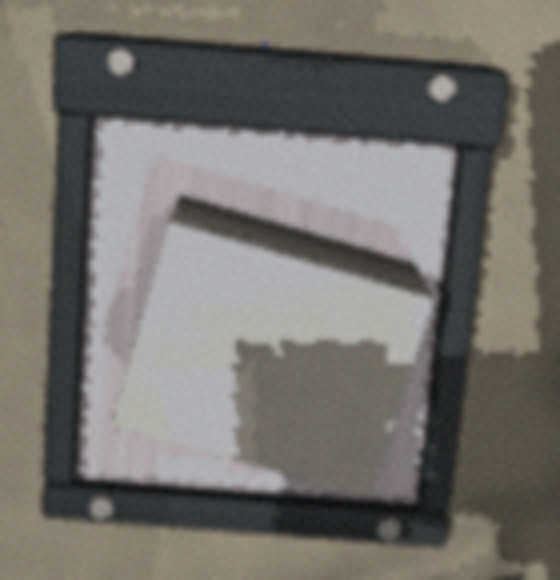

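Emit:
{"fn": "carry_out", "kwargs": {
  "plan": [
    [[0,0,0.01],[0,0,0.093],1],
    [[0,0,0.01],[0,0,0.093],1],
    [[0,0,0.01],[0,0,0.093],1],
    [[-0.0165,0.005,0.025],[0,0,0],1],
    [[-0.0164,0.005,0.025],[0,0,0],1],
    [[0,0,0.03],[0,0,0],1],
    [[0,0,0.03],[0,0,0],1],
    [[0,0,0.02],[0,0,0],1],
    [[0,0,0.01],[0,0,0],1],
    [[0,0,0],[0,0,0],1],
    [[0,0,0],[0,0,0],1]
  ]
}}

```text
time: 3.8
tool_pos: [576.5, -19.6, 97.9]
eef_rot: [-0.0, 0.249, 0.968, 0.0]
contact_force: [-0.1, -0.8, 0.2]
opening: 92.0
grasp_force: 0.0
```

Run:
```python
from h import *
c=cam("wrist"); print(pose().round(3).tolist()); cv2.imwrite("pics/w_c.png",c["frame"][:,:,::-1])
```

```text
[[-0.876, 0.483, 0.001, 577.158], [0.483, 0.876, 0.0, -19.89], [-0.001, 0.001, -1.0, 98.758], [0.0, 0.0, 0.0, 1.0]]
```

View pics/w_c.png

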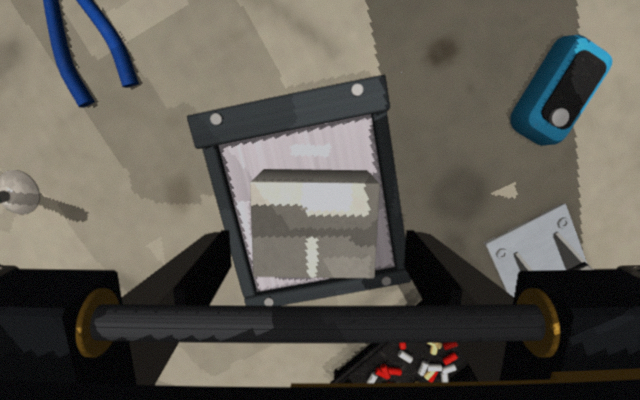

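Carton is squared to the jaws: its near top edge runs (249,182)–(379,184) and lies centred between the fingers. The bed rail corners are (188,116) and (387,76).

Run:
```python
from h import *
import pickle
from scipy.optimize import least_squares
c=cam("wrist"); pickle.dump(c,open("bed2.pkl","wb"))
P=w(c,[(249,182),(379,184),(254,278),(374,279)],62);print(P.round(1),P.mean(0).round(1),np.linalg.norm(P[1]-P[0]),np.linalg.norm(P[2]-P[0]))
for obs,L in [(np.array([(188,116),(387,76),(246,306),(201,147),(390,108)]),np.array([[-75,-64,34],[-75,64,34],[75,-64,21],[-53,-64,34],[-53,64,34]]))]:
  def tr(p): a=p[2]; return np.c_[p[0]+L[:,0]*np.cos(a)-L[:,1]*np.sin(a),p[1]+L[:,0]*np.sin(a)+L[:,1]*np.cos(a),L[:,2]+p[3]]
  r=least_squares(lambda p:(proj(c,tr(np.r_[p,0]))-obs).ravel(),[560,-15,-.3]); print(r.x,r.fun.round(1))
  r=least_squares(lambda p:(proj(c,tr(p))-obs).ravel(),[560,-15,-.3,0]); print(r.x,r.fun.round(1))
```

```text
[[532.1 -40.4  62. ]
 [569.5  24.9  62. ]
 [585.3 -69.6  62. ]
 [622.   -4.6  62. ]] [577.3 -22.4  62. ] 75.21809066333437 60.69237185341593
[ 5.68747024e+02 -2.16516850e+01 -3.17629007e-01] [-0.4 -2.5  1.  -2.3  0.9  4.2 -4.4  0.7  2.9  1.7]
[ 5.68728961e+02 -2.21525566e+01 -3.17547022e-01 -5.41445271e+00] [ 1.9 -2.1 -1.5 -1.   1.7  0.7 -2.3  0.3  0.4  2.2]
```

Emit:
{"fn": "carry_out", "kwargs": {
  "plan": [
    [[0,-0.0015,0.02],[0,0,0],1],
    [[0,0,0.02],[0,0,0],1],
    [[0,0,0.01],[0,0,0],1],
    [[0,0,0],[0,0,0],0],
    [[0,0,0],[0,0,0],0],
    [[0,0,0],[0,0,0],0],
    [[0,0,0],[0,0,0],0],
    [[0,0,-0.005],[0,0,0],0],
    [[0,0,-0.01],[0,0,0],0],
    [[0,0,-0.02],[0,0,0],0],
    [[0,0,-0.02],[0,0,0],0],
    [[0,0,0],[0,0,0],0]
  ]
}}

```text
time: 4.9
tool_pos: [578.3, -22.1, 107.1]
eef_rot: [0.003, 0.25, 0.968, 0.001]
contact_force: [1.3, -0.2, -1.2]
opening: 74.9
grasp_force: 30.0
```

Emit:
{"fn": "carry_out", "kwargs": {
  "plan": [
    [[0,0,-0.03],[0,0,0],0],
    [[0,0,-0.03],[0,0,0],0],
    [[0.008,0.0095,-0.02],[0,0,0],0],
    [[0.0165,0.0186,-0.01],[0,0,0],0],
    [[0.0165,0.0186,0],[0,0,0],0],
    [[0.0165,0.0186,0],[0,0,0],0],
    [[0.0165,0.0186,0],[0,0,0],0],
    [[0.0165,0.0186,0],[0,0,0],0],
    [[0.0165,0.0186,0],[0,0,0],0],
    [[0.0165,0.0186,0],[0,0,0],0],
    [[0.0165,0.0186,0],[0,0,0],0],
    [[0.0165,0.0186,0],[0,0,0],0],
    [[0.0165,0.0186,0],[0,0,0],0],
    [[0.0165,0.0186,0],[0,0,0],0],
    [[0.0165,0.0186,0],[0,0,0],0],
    [[0.0165,0.0186,0],[0,0,0],0],
    [[0.0165,0.0186,0],[0,0,0],0],
    [[0.0165,0.0186,0],[0,0,0],0],
    [[0.008,0.009,0],[0,0,0],0],
    [[0,0,0],[0,0,0],0]
  ]
}}

```text
time: 6.57
tool_pos: [488.3, 367.9, 192.4]
eef_rot: [-0.0, 0.249, 0.969, 0.0]
contact_force: [0.1, 0.1, -1.5]
opening: 74.7
grasp_force: 30.0
```

Emit:
{"fn": "carry_out", "kwargs": {
  "plan": [
    [[0,0.006,0.03],[0,0,0],0],
    [[0,0,0.03],[0,0,0],0],
    [[0,0,0.03],[0,0,0],0],
    [[0,0,0.03],[0,0,0],0],
    [[0,0,0.015],[0,0,0],0],
    [[0,0,0.008],[0,0,0],0],
    [[0,0,0.004],[0,0,0],0],
    [[0,0,0],[0,0,0],0],
    [[0,0,0],[0,0,0],0]
  ]
}}

```text
time: 7.32
tool_pos: [492.6, 371.3, 46.6]
eef_rot: [0.0, 0.25, 0.968, 0.001]
contact_force: [-0.4, -0.3, -0.8]
opening: 74.9
grasp_force: 30.0
```

Emit:
{"fn": "carry_out", "kwargs": {
  "plan": [
    [[0,0,0.003],[0,0,0],0],
    [[0,0,0.002],[0,0,0],0],
    [[0,0,0],[0,0,0],0]
  ]
}}

```text
time: 7.57
tool_pos: [492.0, 371.3, 41.0]
eef_rot: [0.0, 0.25, 0.968, 0.0]
contact_force: [-0.1, 0.4, -1.9]
opening: 74.8
grasp_force: 30.0
```

Emit:
{"fn": "carry_out", "kwargs": {
  "plan": [
    [[0,0,0.0015],[0,0,0],0],
    [[0,0,0],[0,0,0],0],
    [[0,0,0],[0,0,0],1],
    [[0,0,0],[0,0,0],1],
    [[0,0,0],[0,0,0],1],
    [[0,0,-0.01],[0,0,0],1],
    [[0,0,-0.02],[0,0,0],1],
    [[0,0,-0.03],[0,0,0],1],
    [[0,0,-0.04],[0,0,0],1],
    [[0,0,-0.04],[0,0,0],1],
    [[0,0,-0.04],[0,0,0],1],
    [[0,0,-0.03],[0,0,0],1],
    [[0,0,0],[0,0,0],1]
  ]
}}

```text
time: 8.65
tool_pos: [494.5, 373.2, 257.3]
eef_rot: [0.003, 0.25, 0.968, 0.004]
contact_force: [1.0, 0.3, 0.4]
opening: 91.8
grasp_force: 0.0
```

Run:
```python
from h import *
c=cam("wrist"); print(pose().round(3).tolist()); f=c["frame"]
t=cam("top"); cc=cv2.resize(t["frame"][140:300,170:480],(775,400)); o=np.vstack([cv2.resize(f,(320,200)) ,])
v=np.zeros((600,775,3),np.uint8); v[:400]=cc; v[400:,:320]=o; cv2.imwrite("pics/placed.png",v[:,:,::-1])
```

```text
[[-0.875, 0.484, 0.006, 493.426], [0.484, 0.875, 0.004, 372.379], [-0.003, 0.007, -1.0, 253.808], [0.0, 0.0, 0.0, 1.0]]
```

View pics/placed.png

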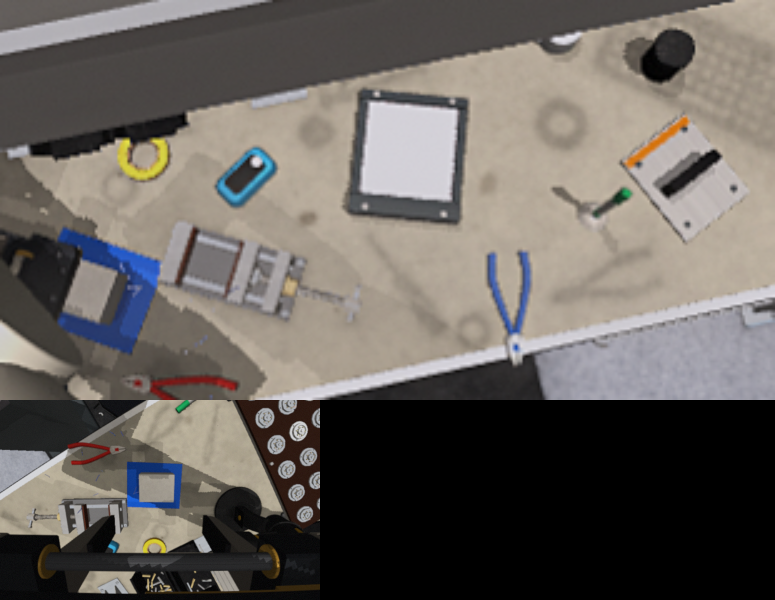

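The carton stands near the middle of the mat (around (95,290)), released. The bed is empty and the other things haven't moved. Next I'm going over the empty bed to re-measure it on the way to the plate.

Emit:
{"fn": "carry_out", "kwargs": {
  "plan": [
    [[-0.008,-0.0105,0],[0,0,0],0.5],
    [[-0.0155,-0.021,0],[0,0,0],0.5],
    [[-0.0155,-0.021,0],[0,0,0],0.5],
    [[-0.0155,-0.021,0],[0,0,0],0.5],
    [[-0.0155,-0.021,0],[0,0,0],0.5],
    [[-0.0155,-0.021,0],[0,0,0],0.5],
    [[-0.0155,-0.021,0],[0,0,0],0.5],
    [[-0.0155,-0.021,0],[0,0,0],0.5],
    [[-0.0155,-0.021,0],[0,0,0],0.5],
    [[-0.0155,-0.021,0],[0,0,0],0.5],
    [[-0.0155,-0.021,0],[0,0,0],0.5],
    [[-0.0155,-0.021,0],[0,0,0],0.5],
    [[-0.0155,-0.021,0],[0,0,0],0.5],
    [[-0.0155,-0.021,0],[0,0,0],0.5],
    [[-0.0155,-0.021,0],[0,0,0],0.5],
    [[-0.008,-0.0105,0],[0,0,0],0.5],
    [[0,0,0],[0,0,0],0.5],
    [[0,0,0],[0,0,0],0.5],
    [[0,0,0],[0,0,0],0.5]
  ]
}}

```text
time: 10.33
tool_pos: [542.8, -16.7, 248.4]
eef_rot: [-0.001, 0.25, 0.968, 0.0]
contact_force: [-0.0, -0.2, 0.0]
opening: 45.5
grasp_force: 0.0
```

Run:
```python
from h import *
import pickle
c=cam("wrist"); pickle.dump(c,open("bed3.pkl","wb")); print(pose().round(4).tolist())
o=proj(c,[[568,-21.5,20]])[0].astype(int); print(o)
x0,y0=o[0]-75,o[1]-75; print(x0,y0)
cv2.imwrite("pics/bed3.png",cv2.resize(c["frame"][y0:y0+150,x0:x0+150,::-1],None,fx=4,fy=4,interpolation=2))
```

```text
[[-0.8755, 0.4832, -0.001, 542.9665], [0.4832, 0.8755, 0.0004, -16.3677], [0.0011, -0.0001, -1.0, 248.6116], [0.0, 0.0, 0.0, 1.0]]
[324 197]
249 122
```

View pics/bed3.png

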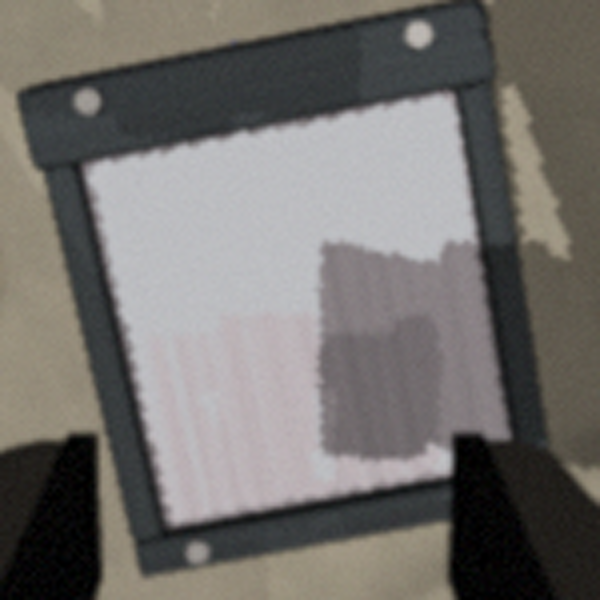

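The empty bed fills the crop. The rail's outer corners are (20,93) and (487,3), the roof edge runs (40,167)–(493,83), the end stop's left corner is (143,574), and the pocket floor's far-left corner is (165,527).

Run:
```python
from h import *
import pickle
from scipy.optimize import least_squares
c=pickle.load(open("bed3.pkl","rb"))
obs=np.array([(20,93),(487,3),(40,167),(493,83),(143,574),(165,527)])/4+[249,122]
L=np.array([[-75,-64,34],[-75,64,34],[-53,-64,34],[-53,64,34],[75,-64,21],[63,-54,12.]])
def tr(p): a=p[2]; return np.c_[p[0]+L[:,0]*np.cos(a)-L[:,1]*np.sin(a),p[1]+L[:,0]*np.sin(a)+L[:,1]*np.cos(a),L[:,2]+p[3]]
r=least_squares(lambda p:(proj(c,tr(np.r_[p,0]))-obs).ravel(),[560,-15,-.3]); print(r.x,r.fun.round(1))
r=least_squares(lambda p:(proj(c,tr(p))-obs).ravel(),[560,-15,-.3,0]); print(r.x,r.fun.round(1))
P=w(c,obs,L[:,2]); d=P[1]-P[0]; print(np.arctan2(-d[0],d[1]),np.linalg.norm(d)); d=P[3]-P[2]; print(np.arctan2(-d[0],d[1]),np.linalg.norm(d))
```

```text
[ 5.68715748e+02 -2.18450448e+01 -3.15667776e-01] [-0.7 -0.4  0.4 -0.9 -1.1  1.1  2.1 -0.2 -0.9  1.2  0.2 -0.4]
[ 5.69325124e+02 -2.23425585e+01 -3.15667109e-01 -4.82192837e+00] [-0.1 -0.  -0.4 -0.2 -0.5  1.2  1.2  0.1 -0.6  0.1  0.4 -1.3]
-0.31746061449403423 126.733107512474
-0.32208482840763536 124.31068892965384
```

Emit:
{"fn": "carry_out", "kwargs": {
  "plan": [
    [[-0.0068,-0.025,0],[0,0,0],0.5],
    [[-0.0068,-0.025,0],[0,0,0],0.5],
    [[-0.0068,-0.025,0],[0,0,0],0.5],
    [[-0.0068,-0.025,0],[0,0,0],0.5],
    [[-0.0068,-0.025,0],[0,0,0],0.5],
    [[-0.0068,-0.025,0],[0,0,0],0.5],
    [[-0.0068,-0.025,0],[0,0,0],0.5],
    [[-0.0068,-0.025,0],[0,0,0],0.5],
    [[-0.0068,-0.025,0],[0,0,0],0.5],
    [[-0.0068,-0.025,0],[0,0,0],0.5],
    [[-0.0068,-0.025,0],[0,0,0],0.5],
    [[-0.0068,-0.025,0],[0,0,0],0.5],
    [[0,0,0],[0,0,0.105],0.5],
    [[0,0,0],[0,0,0.105],0.5],
    [[0,0,0],[0,0,0.105],0.5],
    [[0,0,0],[0,0,0.105],0.5],
    [[0,0,0],[0,0,0.105],0.5],
    [[0,0,0],[0,0,0.105],0.5],
    [[0,0,0],[0,0,0.105],0.5],
    [[0,0,0],[0,0,0],0.5]
  ]
}}

```text
time: 12.05
tool_pos: [470.3, -318.1, 249.0]
eef_rot: [-0.0, 0.582, 0.813, 0.0]
contact_force: [-0.3, -1.1, -0.4]
opening: 46.3
grasp_force: 0.0
```

Run:
```python
from h import *
import pickle
c=cam("wrist"); pickle.dump(c,open("cov.pkl","wb")); print(pose().round(4).tolist())
cv2.imwrite("pics/cov.png",cv2.resize(c["frame"][80:300,200:440,::-1],None,fx=2.7,fy=2.7,interpolation=2))
```

```text
[[-0.328, 0.9447, -0.0001, 470.1971], [0.9447, 0.328, 0.0003, -318.2742], [0.0003, -0.0, -1.0, 248.988], [0.0, 0.0, 0.0, 1.0]]
```

View pics/cov.png

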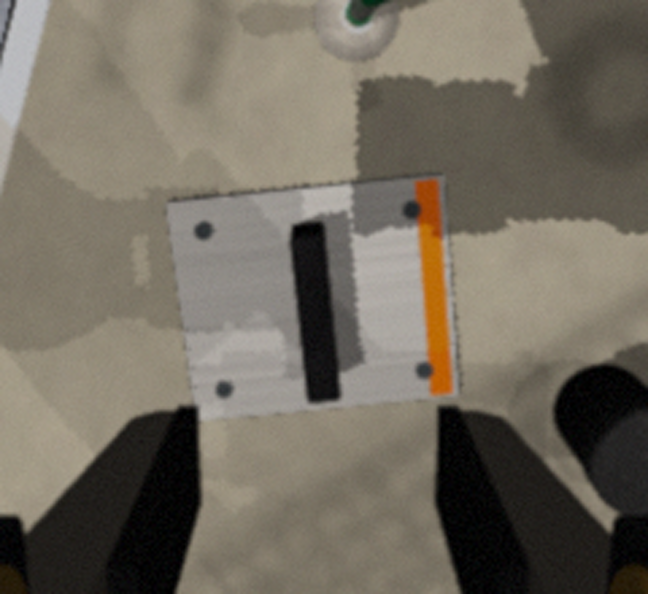

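The plate's corners are (168,200), (441,174), (460,396) and (199,420), with the stripe on the right, +x, edge. The handle bar runs from (307,224) to (325,401), and the brush foot at (357,20) is clear of it.

Run:
```python
from h import *
import pickle
from scipy.optimize import least_squares
c=pickle.load(open("cov.pkl","rb"))
obs=np.array([(168,200),(441,174),(460,396),(199,420),(291,225),(323,222),(340,399),(309,403)])/2.7+[200,80]
L=np.array([[-60,50,8],[60,50,8],[60,-50,8],[-60,-50,8],[-7,35,44],[7,35,44],[7,-35,44],[-7,-35,44.]])
for sl in (slice(0,4),slice(4,8),slice(0,8)):
  l=L[sl]
  def tr(p): a=p[2]; return np.c_[p[0]+l[:,0]*np.cos(a)-l[:,1]*np.sin(a),p[1]+l[:,0]*np.sin(a)+l[:,1]*np.cos(a),l[:,2]+p[3]]
  for k in (3,4):
    r=least_squares(lambda p:(proj(c,tr(np.r_[p,0][:4]))-obs[sl]).ravel(),[470,-330,.3,0][:k]); print(r.x.round(3),r.fun.round(1))
print(w(c,np.array([[357,20]])/2.7+[200,80],5))
```

```text
[ 4.77304e+02 -3.37725e+02  4.30000e-01] [-0.9  0.5  1.6 -0.5  0.2 -0.2 -0.9  0.4]
[ 4.77610e+02 -3.38615e+02  4.30000e-01 -4.71300e+00] [-0.2  0.8  1.  -0.  -0.4 -0.7 -0.4 -0.2]
[ 4.76158e+02 -3.35474e+02  4.24000e-01] [-0.5  1.5  0.8  1.4  0.4 -1.4 -0.7 -1.7]
[ 4.75091e+02 -3.32268e+02  4.24000e-01  1.49920e+01] [-0.9  0.3  0.9  0.1  0.8 -0.  -0.8 -0.3]
[ 4.76684e+02 -3.36504e+02  4.28000e-01] [-1.  -0.8  1.5 -1.7  0.  -1.2 -1.2 -0.7 -0.5  2.6  0.8  2.4  0.7 -0.5
 -0.4 -0.8]
[ 4.76748e+02 -3.36692e+02  4.28000e-01 -9.27000e-01] [-0.9 -0.7  1.4 -1.6 -0.1 -1.3 -1.1 -0.8 -0.5  2.7  0.8  2.5  0.7 -0.6
 -0.4 -0.8]
[[ 454.96218802 -220.49377528    5.        ]]
```

Emit:
{"fn": "carry_out", "kwargs": {
  "plan": [
    [[0,0,0],[0,0,-0.094],0.5],
    [[-0.01,-0.001,0.02],[0,0,0],0.5],
    [[-0.01,-0.0006,0.03],[0,0,0],0.5],
    [[0,0,0.03],[0,0,0],0.5],
    [[0,0,0.03],[0,0,0],0.5],
    [[0,0,0.03],[0,0,0],0.5],
    [[0,0,0.03],[0,0,0],0.5],
    [[0,0,0.02],[0,0,0],0.5],
    [[0,0,0.015],[0,0,0],0.5],
    [[0,0,0.008],[0,0,0],0.5],
    [[0,0,0.003],[0,0,0],0.5],
    [[0,0,0],[0,0,0],0.5],
    [[0,0,0],[0,0,0],0.5]
  ]
}}

```text
time: 13.18
tool_pos: [477.1, -338.4, 33.9]
eef_rot: [0.001, 0.542, 0.841, -0.0]
contact_force: [0.1, -0.3, 0.2]
opening: 45.8
grasp_force: 0.0
```

Emit:
{"fn": "carry_out", "kwargs": {
  "plan": [
    [[0,0,0.002],[0,0,0],0.5],
    [[0,0,0],[0,0,0],0],
    [[0,0,0],[0,0,0],0],
    [[0,0,0],[0,0,0],0],
    [[0,0,0],[0,0,0],0],
    [[0,0,0],[0,0,0],0]
  ]
}}

```text
time: 13.68
tool_pos: [476.6, -338.2, 31.3]
eef_rot: [0.0, 0.542, 0.84, -0.0]
contact_force: [0.3, -1.0, 0.8]
opening: 15.0
grasp_force: 0.0
```

Run:
```python
from h import *
print(pose().round(4).tolist(), env.get_state()["contact_force"])
```

```text
[[-0.4123, 0.911, 0.0002, 476.5911], [0.911, 0.4123, -0.0001, -338.2226], [-0.0002, 0.0001, -1.0, 31.2738], [0.0, 0.0, 0.0, 1.0]] [ 0.34214286 -1.04051562  0.7695959 ]
```

Emit:
{"fn": "carry_out", "kwargs": {
  "plan": [
    [[0,0,0],[0,0,0],0],
    [[0,0,0],[0,0,0],0],
    [[0,0,-0.003],[0,0,0],0],
    [[0,0,-0.005],[0,0,0],0],
    [[0,0,-0.01],[0,0,0],0],
    [[0,0,-0.01],[0,0,0],0],
    [[0,0,0],[0,0,0],0],
    [[0,0,0],[0,0,0],0]
  ]
}}

```text
time: 14.35
tool_pos: [477.2, -338.6, 60.2]
eef_rot: [0.001, 0.542, 0.84, -0.0]
contact_force: [-0.8, 0.2, -7.7]
opening: 14.0
grasp_force: 30.0
```

Run:
```python
from h import *
s=env.get_state();print(pose().round(4).tolist(), s["contact_force"],s["moment"])
```

```text
[[-0.4123, 0.9111, 0.0017, 477.1653], [0.9111, 0.4123, -0.0012, -338.6145], [-0.0018, 0.0011, -1.0, 60.171], [0.0, 0.0, 0.0, 1.0]] [-0.79045874  0.2447908  -7.70047115] [-0.07596891  0.03517282 -0.00114415]
```

```bash
cat > t.py <<'E'
from h import *
B=np.eye(4); B[:3,:3]=R.from_euler('z',-.312).as_matrix(); B[:3,3]=B[:3,:3]@[-63,0,12]+[568.8,-21.9,0]
O=np.array([60,-.6,31.3])
def tgt(x0,z0,th,y0=0):
    P=B[:3,:3]@R.from_euler('y',-th).as_matrix()
    T=np.eye(4); T[:3,3]=B[:3,3]+B[:3,:3]@[x0,y0,z0]+P@O
    T[:3,:3]=np.c_[P[:,1],P[:,0],-P[:,2]]; return T
def rel(A,T):
    D=np.linalg.inv(A)@T; return D[:3,3].round(1),R.from_matrix(D[:3,:3]).as_rotvec().round(4)
def toe(T): # toe in heel frame, tilt, yaw err
    P=np.c_[T[:3,1],T[:3,0],-T[:3,2]]; t=B[:3,:3].T@(T[:3,3]-P@O-B[:3,3]); Q=B[:3,:3].T@P
    return t.round(2),np.arctan2(Q[2,0],Q[0,0]).round(4),np.arctan2(Q[1,0],Q[0,0]).round(4),np.round(np.arcsin(Q[2,1]),4)
E
python3 - <<'E'
from t import *
A=pose(); A[2,3]=225
T=tgt(22,0,0.); T[2,3]=225; print(rel(A,T)); 
A2=T.copy(); A2[:3,3]=A[:3,3]; print(rel(A2,T))
print(rel(T,tgt(24,30,.35)))
E
```

```text
(array([ 2.376e+02,  2.277e+02, -2.000e-01]), array([0.0017, 0.0013, 0.737 ]))
(array([329.,   9.,   0.]), array([ 0.,  0., -0.]))
(array([  0. , -12.4, 133. ]), array([-0.35,  0.  , -0.  ]))
```

Emit:
{"fn": "carry_out", "kwargs": {
  "plan": [
    [[0,0,-0.02],[0,0,0],0],
    [[0,0,-0.03],[0,0,0],0],
    [[0,0,-0.03],[0,0,0],0],
    [[0,0,-0.03],[0,0,0],0],
    [[0,0,-0.03],[0,0,0],0],
    [[0,0,-0.025],[0,0,0],0],
    [[0.008,0.008,0],[0,0,0],0],
    [[0.0175,0.0169,0],[0,0,0],0],
    [[0.0175,0.0169,0],[0,0,0],0],
    [[0.0175,0.0169,0],[0,0,0],0],
    [[0.0175,0.0169,0],[0,0,0],0],
    [[0.0175,0.0169,0],[0,0,0],0],
    [[0.0175,0.0169,0],[0,0,0],0],
    [[0.0175,0.0169,0],[0,0,0],0],
    [[0.0175,0.0169,0],[0,0,0],0],
    [[0.0175,0.0169,0],[0,0,0],0],
    [[0.0175,0.0169,0],[0,0,0],0],
    [[0.0175,0.0169,0],[0,0,0],0],
    [[0.0175,0.0169,0],[0,0,0],0],
    [[0.0175,0.0169,0],[0,0,0],0]
  ]
}}

```text
time: 16.02
tool_pos: [586.0, -27.9, 222.3]
eef_rot: [-0.001, 0.542, 0.84, -0.001]
contact_force: [-0.5, 0.3, -7.0]
opening: 13.7
grasp_force: 30.0
```

Emit:
{"fn": "carry_out", "kwargs": {
  "plan": [
    [[0,0,0],[0,0,0.09],0],
    [[0,0,0],[0,0,0.1],0],
    [[0,0,0],[0,0,0.1],0],
    [[0,0,0],[0,0,0.1],0],
    [[0,0,0],[0,0,0.1],0],
    [[0,0,0],[0,0,0.1],0],
    [[0,0,0],[0,0,0.087],0],
    [[0,0,0],[0,0,0.06],0],
    [[0,0,0],[-0.05,0,0],0],
    [[0,0,0],[-0.075,0,0],0],
    [[0,0,0],[-0.075,0,0],0],
    [[0,0,0],[-0.075,0,0],0],
    [[0,0,0],[-0.075,0,0],0],
    [[0,0,0],[0,0,0],0],
    [[0,0,0],[0,0,0],0],
    [[0,0,0],[0,0,0],0]
  ]
}}

```text
time: 17.35
tool_pos: [586.8, -29.4, 223.6]
eef_rot: [0.14, 0.796, 0.58, 0.102]
contact_force: [0.7, -0.4, -6.9]
opening: 13.6
grasp_force: 30.0
```

Run:
```python
from t import *
A=pose(); s=env.get_state();print(s["time"],A[:3,3],toe(A),s["contact_force"],s["q"]); print(rel(A,tgt(25,80,.35)),rel(tgt(25,80,.35),tgt(25,30,.35)))
```

```text
17.35 [586.76971138 -29.39312257 223.63245583] (array([ 36.63,  -1.03, 161.78]), np.float64(0.3472), np.float64(0.0002), np.float64(-0.0001)) [ 0.66046324 -0.42281891 -6.88834354] [ 0.01159517  0.14254626  1.97024692 -0.16769435  0.70524647  0.43347166]
(array([  1. , -38.9,  72.8]), array([-0.0028, -0.    ,  0.0002])) (array([  0. , -17.1,  47. ]), array([0., 0., 0.]))
```

Emit:
{"fn": "carry_out", "kwargs": {
  "plan": [
    [[0.0003,-0.013,0.0243],[0,0,0],0],
    [[0.0003,-0.013,0.0243],[0,0,0],0],
    [[0.0003,-0.013,0.0243],[0,0,0],0],
    [[0,-0.0085,0.0235],[0,0,0],0],
    [[0,-0.0085,0.0235],[0,0,0],0],
    [[0,0,0],[0,0,0],0],
    [[0,0,0],[0,0,0],0],
    [[0,0,0],[0,0,0],0]
  ]
}}

```text
time: 18.02
tool_pos: [577.8, -25.6, 93.3]
eef_rot: [0.141, 0.796, 0.579, 0.103]
contact_force: [1.0, -0.2, -6.9]
opening: 13.2
grasp_force: 30.0
```

Run:
```python
from t import *
import pickle
A=pose(); s=env.get_state();print(s["time"],A[:3,3],toe(A),s["contact_force"]); print(rel(A,tgt(25,6,.35)),rel(tgt(25,6,.35),tgt(4,4,.35)))
c=cam("wrist");pickle.dump(c,open("til.pkl","wb"));t=cam("scene")
o=proj(t,[[568,-22,40]])[0].astype(int);print(o)
v=np.vstack([cv2.resize(c["frame"][60:310,120:520],(480,300)),cv2.resize(t["frame"][o[1]-50:o[1]+50,o[0]-80:o[0]+80],(480,300),interpolation=2)])
cv2.imwrite("pics/til.png",v[:,:,::-1])
```

```text
18.0167 [577.76481159 -25.55552848  93.33172927] (array([27.07, -0.09, 31.31]), np.float64(0.3509), np.float64(-0.0006), np.float64(0.0003)) [ 1.01421835 -0.22905389 -6.85343967]
(array([  0.1, -10.6,  23.1]), array([ 0.0009, -0.0001, -0.0005])) (array([ -0. , -20.4,  -5.3]), array([0., 0., 0.]))
[339 209]
```

View pics/til.png

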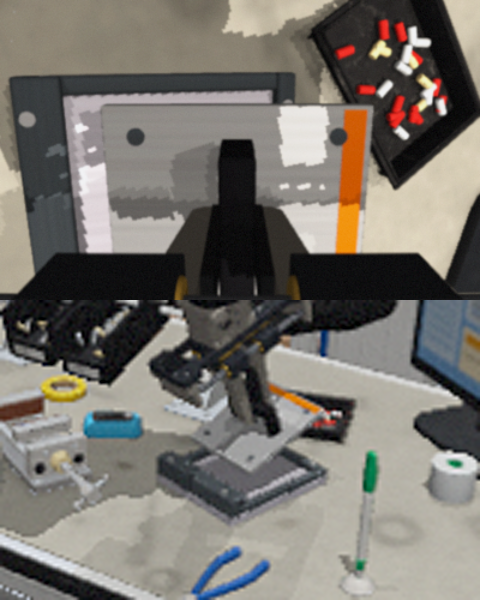

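Both views show the plate held tilted over the pocket, stripe side up and away from the rail. The plate's +y corners are at (102,104) and (372,104) and the bed's +y edge runs (12,77)–(295,73). I'm comparing these with the model to check the sideways alignment.

Run:
```python
from t import *
import pickle
c=pickle.load(open("til.pkl","rb")); A=c["E"]@np.linalg.inv(c["mount"])
P=np.c_[A[:3,1],A[:3,0],-A[:3,2]]
f=lambda X:((proj(c,X)-[120,60])*1.2).round(1).tolist()
print("plate",f(A[:3,3]+(np.array([[-60,50,8],[60,50,8]])-[0,-.6,31.3])@P.T))
Bc=lambda l:(np.array(l)-[-63,0,12])@B[:3,:3].T+B[:3,3]
print("bed",f(Bc([[-75,64,34],[75,64,21],[-53,64,34.],[-53,54,12.],[0,54,12]])))
```

```text
plate [[98.3, 106.0], [371.4, 105.9]]
bed [[9.5, 74.0], [297.4, 70.9], [62.1, 73.1], [65.8, 92.5], [168.1, 89.9]]
```

Emit:
{"fn": "carry_out", "kwargs": {
  "plan": [
    [[-0.0008,-0.005,0.0115],[0,0,0],0],
    [[-0.0007,-0.0056,0.0115],[0,0,0],0],
    [[0,0,0],[0,0,0],0],
    [[0,0,0],[0,0,0],0]
  ]
}}

```text
time: 18.45
tool_pos: [574.2, -26.2, 67.9]
eef_rot: [0.141, 0.796, 0.58, 0.103]
contact_force: [-0.1, -0.6, -6.5]
opening: 13.6
grasp_force: 30.0
```

Run:
```python
from t import *
A=pose(); s=env.get_state();print(s["time"],toe(A),s["contact_force"],s["moment"]); print(rel(A,tgt(10,4,.35,-1.5)),rel(A,tgt(5,4,.35,-1.5)))
```

```text
18.45 (array([23.83, -1.88,  5.85]), np.float64(0.3505), np.float64(-0.0), np.float64(-0.0)) [-0.13503017 -0.62370198 -6.48357334] [ 0.1399521   0.70523399 -0.02686728]
(array([  0.4, -13.6,  -3. ]), array([ 0.0005,  0.    , -0.    ])) (array([  0.4, -18.3,  -4.7]), array([ 0.0005,  0.    , -0.    ]))
```

Emit:
{"fn": "carry_out", "kwargs": {
  "plan": [
    [[0,-0.007,-0.0015],[0,0,0],0],
    [[0,-0.0066,-0.0015],[0,0,0],0],
    [[0,-0.0024,-0.0009],[0,0,0],0],
    [[0,0,0],[0,0,0],0],
    [[0,0,0],[0,0,0],0]
  ]
}}

```text
time: 18.87
tool_pos: [558.3, -20.9, 65.6]
eef_rot: [0.141, 0.796, 0.58, 0.103]
contact_force: [-0.1, 0.4, -6.4]
opening: 13.2
grasp_force: 30.0
```

Run:
```python
from t import *
A=pose(); s=env.get_state();print(s["time"],toe(A),s["contact_force"],s["moment"]);
```

```text
18.8667 (array([ 7.07, -1.72,  3.64]), np.float64(0.3506), np.float64(0.0003), np.float64(0.0002)) [-0.09097692  0.38289598 -6.43607983] [0.1139442  0.66678662 0.05037886]
```

Emit:
{"fn": "carry_out", "kwargs": {
  "plan": [
    [[0,-0.0003,0.0009],[0,0,0],0],
    [[0,-0.0003,0.0009],[0,0,0],0],
    [[0,0,0],[0,0,0],0]
  ]
}}

```text
time: 19.12
tool_pos: [558.4, -21.2, 63.2]
eef_rot: [0.141, 0.796, 0.58, 0.103]
contact_force: [0.4, -0.5, -7.0]
opening: 14.0
grasp_force: 30.0
```

Emit:
{"fn": "carry_out", "kwargs": {
  "plan": [
    [[0,-0.0003,0.0009],[0,0,0],0],
    [[0,0,0],[0,0,0],0],
    [[0,0,0],[0,0,0],0]
  ]
}}

```text
time: 19.37
tool_pos: [558.5, -21.2, 62.3]
eef_rot: [0.141, 0.796, 0.58, 0.103]
contact_force: [0.1, -0.4, -6.7]
opening: 13.8
grasp_force: 30.0
```

Run:
```python
from t import *
A=pose(); s=env.get_state();print(s["time"],toe(A),s["contact_force"],s["moment"]);
```

```text
19.3667 (array([ 7.35, -1.87,  0.36]), np.float64(0.3502), np.float64(0.0), np.float64(0.0)) [ 0.0514362  -0.42517166 -6.6671161 ] [0.13294634 0.65842041 0.03359349]
```

Emit:
{"fn": "carry_out", "kwargs": {
  "plan": [
    [[0,-0.0003,0.0009],[0,0,0],0],
    [[0,0,0],[0,0,0],0],
    [[0,0,0],[0,0,0],0]
  ]
}}

```text
time: 19.62
tool_pos: [558.9, -21.1, 61.8]
eef_rot: [0.141, 0.796, 0.58, 0.103]
contact_force: [1.0, 0.8, -2.1]
opening: 13.4
grasp_force: 30.0
```

Emit:
{"fn": "carry_out", "kwargs": {
  "plan": [
    [[0,-0.0003,0.0009],[0,0,0],0],
    [[0,0,0],[0,0,0],0],
    [[0,0,0],[0,0,0],0]
  ]
}}

```text
time: 19.87
tool_pos: [559.4, -21.1, 61.1]
eef_rot: [0.141, 0.796, 0.58, 0.103]
contact_force: [2.4, 0.6, 3.6]
opening: 13.4
grasp_force: 30.0
```

Emit:
{"fn": "carry_out", "kwargs": {
  "plan": [
    [[0,0.0003,-0.0009],[0,0,0],0],
    [[0,-0.0009,-0.0003],[0,0,0],0],
    [[0,-0.0009,-0.0003],[0,0,0],0],
    [[0,-0.0009,-0.0003],[0,0,0],0],
    [[0,0,0],[0,0,0],0],
    [[0,0,0],[0,0,0],0]
  ]
}}

```text
time: 20.37
tool_pos: [555.6, -20.3, 61.4]
eef_rot: [0.141, 0.796, 0.58, 0.103]
contact_force: [2.8, -0.7, -0.2]
opening: 13.8
grasp_force: 30.0
```

Emit:
{"fn": "carry_out", "kwargs": {
  "plan": [
    [[0,-0.0009,-0.0003],[0,0,0],0],
    [[0,0,0],[0,0,0],0],
    [[0,0,0],[0,0,0],0]
  ]
}}

```text
time: 20.62
tool_pos: [554.9, -20.0, 61.4]
eef_rot: [0.141, 0.796, 0.58, 0.103]
contact_force: [1.9, -0.8, 1.4]
opening: 13.6
grasp_force: 30.0
```

Run:
```python
from t import *
A=pose(); s=env.get_state();print(s["time"],toe(A),s["contact_force"],s["moment"]);
```

```text
20.6167 (array([ 3.52, -1.83, -0.59]), np.float64(0.3503), np.float64(0.0001), np.float64(0.0001)) [ 1.89347969 -0.75112701  1.44864042] [-0.22538697  0.00983293  0.07387347]
```

Emit:
{"fn": "carry_out", "kwargs": {
  "plan": [
    [[0,-0.0009,-0.0004],[0,0,0],0],
    [[0,0,0],[0,0,0],0],
    [[0,0,0],[0,0,0],0]
  ]
}}

```text
time: 20.87
tool_pos: [553.7, -19.6, 61.4]
eef_rot: [0.141, 0.796, 0.58, 0.103]
contact_force: [3.2, 0.4, 1.1]
opening: 13.5
grasp_force: 30.0
```

Emit:
{"fn": "carry_out", "kwargs": {
  "plan": [
    [[0,-0.0009,-0.0004],[0,0,0],0],
    [[0,0,0],[0,0,0],0],
    [[0,0,0],[0,0,0],0]
  ]
}}

```text
time: 21.12
tool_pos: [553.1, -19.4, 61.6]
eef_rot: [0.141, 0.796, 0.58, 0.103]
contact_force: [4.1, -0.9, -0.0]
opening: 13.5
grasp_force: 30.0
```

Emit:
{"fn": "carry_out", "kwargs": {
  "plan": [
    [[0,-0.0009,-0.0004],[0,0,0],0],
    [[0,0,0],[0,0,0],0],
    [[0,0,0],[0,0,0],0]
  ]
}}

```text
time: 21.37
tool_pos: [552.7, -19.2, 61.9]
eef_rot: [0.141, 0.796, 0.58, 0.103]
contact_force: [6.7, -3.8, -1.7]
opening: 13.7
grasp_force: 30.0
```

Run:
```python
from t import *
A=pose(); s=env.get_state();print(s["time"],toe(A),s["contact_force"],s["moment"]);
```

```text
21.3667 (array([ 1.33, -1.76, -0.15]), np.float64(0.3514), np.float64(0.0001), np.float64(0.0004)) [ 6.72870918 -3.80885485 -1.71860367] [-0.8200851  -0.71365053 -0.03912848]
```

Emit:
{"fn": "carry_out", "kwargs": {
  "plan": [
    [[0,0.0009,0.0003],[0,0,0],0],
    [[0,0,0],[0,0,0],0],
    [[0,0,0],[0,0,0],0],
    [[0,0.00051,0.00099],[0.0165,0,0],0],
    [[0,0.00051,0.00099],[0.0165,0,0],0],
    [[0,0.00051,0.00099],[0.0165,0,0],0],
    [[0,0.00051,0.00099],[0.0165,0,0],0],
    [[0,0.00051,0.00099],[0.0165,0,0],0],
    [[0,0.00051,0.00099],[0.0165,0,0],0],
    [[0,0,0],[0,0,0],0],
    [[0,0,0],[0,0,0],0]
  ]
}}

```text
time: 22.28
tool_pos: [557.1, -20.8, 56.6]
eef_rot: [0.101, 0.802, 0.584, 0.074]
contact_force: [2.7, 0.8, 1.0]
opening: 13.5
grasp_force: 30.0
```

Run:
```python
from t import *
A=pose(); s=env.get_state();print(s["time"],toe(A),s["contact_force"],s["moment"],s["opening"]);
```

```text
22.2833 (array([ 1.18, -1.89, -0.62]), np.float64(0.251), np.float64(-0.0004), np.float64(0.0001)) [2.72069882 0.80501099 1.04600842] [-0.02293357 -0.04709595  0.00482965] 13.538629950150765
```

Emit:
{"fn": "carry_out", "kwargs": {
  "plan": [
    [[0,0.00061,0.00097],[0.0165,0,0],0],
    [[0,0.00061,0.00097],[0.0165,0,0],0],
    [[0,0.00061,0.00097],[0.0165,0,0],0],
    [[0,0.00061,0.00097],[0.0165,0,0],0],
    [[0,0.00061,0.00097],[0.0165,0,0],0],
    [[0,0.00061,0.00097],[0.0165,0,0],0],
    [[0,0.00061,0.00097],[0.0165,0,0],0],
    [[0,0.00061,0.00097],[0.0165,0,0],0],
    [[0,0,0],[0,0,0],0],
    [[0,0,0],[0,0,0],0]
  ]
}}

```text
time: 23.12
tool_pos: [563.1, -22.9, 49.8]
eef_rot: [0.048, 0.807, 0.588, 0.035]
contact_force: [0.2, 0.5, -4.5]
opening: 13.6
grasp_force: 30.0
```

Run:
```python
from t import *
A=pose(); s=env.get_state();print(s["time"],toe(A),s["contact_force"],s["moment"],s["opening"]);
```

```text
23.1167 (array([ 1.97, -2.1 , -0.4 ]), np.float64(0.1182), np.float64(-0.0003), np.float64(-0.0003)) [ 0.22472027  0.48605921 -4.51737187] [ 0.01993064  0.5405883  -0.05536133] 13.585862474683282
```

Emit:
{"fn": "carry_out", "kwargs": {
  "plan": [
    [[0,0.00051,0.00099],[0.0165,0,0],0],
    [[0,0.00051,0.00099],[0.0165,0,0],0],
    [[0,0.00051,0.00099],[0.0165,0,0],0],
    [[0,0.00051,0.00099],[0.0165,0,0],0],
    [[0,0,0],[0,0,0],0],
    [[0,0,0],[0,0,0],0]
  ]
}}

```text
time: 23.62
tool_pos: [566.1, -23.6, 46.3]
eef_rot: [0.022, 0.808, 0.588, 0.016]
contact_force: [0.3, 0.4, -4.2]
opening: 13.9
grasp_force: 30.0
```

Run:
```python
from t import *
A=pose(); s=env.get_state();print(s["time"],toe(A),s["contact_force"],s["moment"],s["opening"]);
```

```text
23.6167 (array([ 2.71, -1.8 , -0.17]), np.float64(0.0534), np.float64(-0.0003), np.float64(0.0002)) [ 0.31915891  0.41128538 -4.24001453] [-0.08612933  0.16096373  0.01694511] 13.93626166304494
```

Emit:
{"fn": "carry_out", "kwargs": {
  "plan": [
    [[0,0.0004,0.00099],[0.0165,0,0],0],
    [[0,0.0004,0.00099],[0.0165,0,0],0],
    [[0,0,0],[0,0,0],0],
    [[0,0.0004,0.00099],[0.0165,0,0],0],
    [[0,0,0],[0,0,0],0],
    [[0,0,0],[0,0,0],0]
  ]
}}

```text
time: 24.12
tool_pos: [567.2, -23.9, 43.6]
eef_rot: [0.002, 0.808, 0.589, 0.001]
contact_force: [1.3, 0.1, -2.7]
opening: 13.8
grasp_force: 30.0
```

Run:
```python
from t import *
A=pose(); s=env.get_state();print(s["time"],toe(A),s["contact_force"],s["moment"],s["opening"]);
```

```text
24.1167 (array([ 2.21, -1.8 ,  0.03]), np.float64(0.0038), np.float64(-0.0002), np.float64(0.0002)) [ 1.30241968  0.10729735 -2.72856414] [-0.13114274  0.03748755 -0.03564424] 13.772819266382374
```

Emit:
{"fn": "carry_out", "kwargs": {
  "plan": [
    [[0,5e-05,0.0006],[0.004,0,0],0],
    [[0,0,0],[0,0,0],0],
    [[0,0,0],[0,0,0],0]
  ]
}}

```text
time: 24.37
tool_pos: [567.1, -23.8, 43.4]
eef_rot: [-0.0, 0.808, 0.589, 0.0]
contact_force: [-0.8, 2.1, 4.0]
opening: 13.7
grasp_force: 30.0
```

Run:
```python
from t import *
A=pose(); s=env.get_state();print(s["time"],toe(A),s["contact_force"],s["moment"],s["opening"]);
```

```text
24.3667 (array([ 2.  , -1.69,  0.05]), np.float64(0.0002), np.float64(0.0001), np.float64(0.0003)) [-0.78283132  2.11044215  4.02124102] [ 0.00208603  0.35311067 -0.02295644] 13.746308993431137
```

Firm, flat contact. Next: release with a small opening and rise.

Emit:
{"fn": "carry_out", "kwargs": {
  "plan": [
    [[0,0,0],[0,0,0],0.25],
    [[0,0,0],[0,0,0],0.4],
    [[0,0,0],[0,0,0],0.4],
    [[0,0,0],[0,0,0],0.4],
    [[0,0,-0.005],[0,0,0],0.4],
    [[0,0,-0.015],[0,0,0],0.4],
    [[0,0,-0.03],[0,0,0],0.4],
    [[0,0,-0.04],[0,0,0],0.4],
    [[0,0,-0.04],[0,0,0],0.4],
    [[0,0,-0.04],[0,0,0],0.4],
    [[0.02,0,-0.03],[0,0,0],0.4],
    [[0.02,0,0],[0,0,0],0.4],
    [[0,0,0],[0,0,0],0.4],
    [[0,0,0],[0,0,0],0.4]
  ]
}}

```text
time: 25.53
tool_pos: [579.1, 14.6, 243.1]
eef_rot: [-0.0, 0.808, 0.589, -0.0]
contact_force: [0.1, 0.2, 0.6]
opening: 37.2
grasp_force: 0.0
```

Run:
```python
from t import *
c=cam("wrist"); s=cam("top"); print(env.get_state()["contact_force"])
v=np.vstack([cv2.resize(c["frame"],(560,350)),cv2.resize(s["frame"][150:290,170:480],(560,250),interpolation=2)])
cv2.imwrite("pics/fin.png",v[:,:,::-1])
```

```text
[0.24620361 0.1685095  0.23699342]
```

View pics/fin.png

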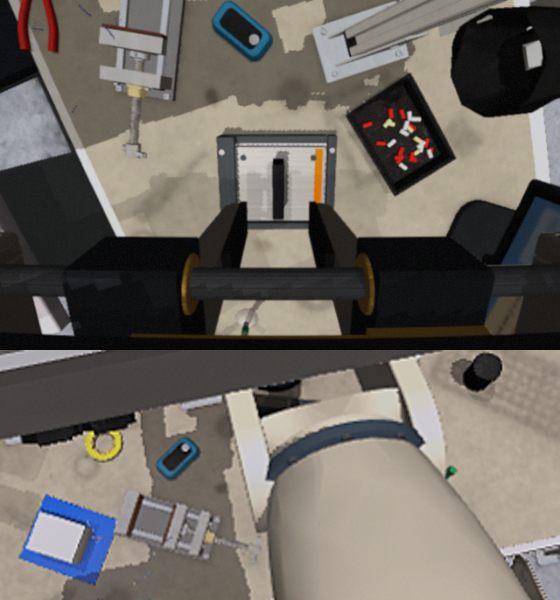

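The plate lies in the bed under the rail, around (278,185) with the stripe on the far side. The carton stands on the mat at (60,537), and the brush is upright.

```bash
python3 -c "
from cell import env
print(env.sign_off())"
```

```text
the job is handed in; nothing more can be done
None
```

I handed the job in after about 25.5 s of robot time: the carton stands on the mat and the cover lies flat in the bed with its plain edge under the rail; the sign-off call returned no verdict.

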